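Bed the cleaning swab in its leaning vial

TASK

Take the round-headed swab stick out of the beech tray and slide it, tip first, down into the narrow mouth of the leaning vial until the tip meets the sprung pad hidden inside; press it down on the pad with about 10 newtons (never more than 20) for half a second, then let go and leave it standing in the vial. Leave the other two sticks in the tray.

Things in the scene. Friction and masses are not known exactly. Their poses are not given: they have to be found in the camera images.
- swab: The swab stick, round, 90 mm long, about 22 g: aluminium shaft 8 mm across from its tip (origin) to z = 62 mm, its tip rounded like a ball; then a plain grey cylindrical head 14 mm across, z = 62 to 90 mm. z runs from tip to head. Starts standing tip down, loosely (may lean a few degrees), in any one of the tray's three holes.
- swab_tip (a point): The foot of the swab's shaft, on its axis; axes as swab.
- swab_head (a point): The middle of the swab's round head, on the axis, 76 mm from the tip; axes as swab.
- tray: Fixed beech tray, origin under the centre of its back block (60 mm along x, 180 along y, 45 tall). Three stick holes, 10 mm wide, 35 mm deep (floor 10 mm above the table), at x = 0 and y = -55, 0, +55 mm, one stick in each, in any order. A low tilt-out bin reaches to about x = -100 mm in front.
- driver: Stick with a square grey head (16 mm wide, 22 mm tall), shaft like the swab's, 84 mm long; origin at its tip, z up the stick; stays in the tray.
- brush: Stick with a flat grey disc (24 mm across) under a thin knob, shaft like the swab's, 82 mm long; origin at its tip, z up the stick; stays in the tray.
- stand: Fixed vial stand: dark steel base 110 x 85 x 12 mm with two cheeks 64 mm tall that hold the vial; origin under the centre of the base. The vial's mouth leans towards the stand's -x side.
- vial: Amber tube 25 mm across outside, 87 mm long, held stiffly in the stand, leaning 23 to 34 degrees from upright (differs each time). Origin on its axis at the pivot, 50 mm above the table and 55 mm below the mouth; z runs along the bore, out of the mouth.
- vial_mouth (a point): Centre of the vial's mouth, in its flat rim; z points out of the mouth along the bore. Bore 10.5 mm wide, straight, no funnel. 32 to 42 mm down (differs each time, not measured) lies a sprung rubber pad that pushes back 2.5 N per mm pressed, over 8 mm of travel (plus 1.5 N per 10 mm/s of speed); released, it eases the swab back up.
There are look-alikes about, which are no part of the job. Leave any turquoise look-alike of the brush alone.

How it is judged:
On the way, in this order (a step that is already met when the one before it is completed fails the run):
1. the swab is lifted clear of the tray (height (world z) of swab_tip above 0.05 m), for 0.1 s.
2. held in the fingers or pushed by them, the swab's tip is in the vial and presses on the hidden pad with more than 6 N for 0.3 s (contact force between swab and pad_face above 6 N and contact force between the fingers and swab above 0.5 N and z of swab_tip in the frame of vial_mouth below -0.03 m), for 0.3 s.
At the end, for the whole second after the job is handed in: The swab stands tip down in the vial, its tip within 4 mm of the pad (and at least 29 mm below the mouth), in line with the bore within 6 degrees, released and at rest; the other two sticks are still down in their tray holes (distance between swab_tip and pad_face below 0.006 m and z of swab_tip in the frame of vial_mouth below -0.029 m and angle between the z axis of swab and the z axis of vial_mouth, either way round below 0.1 rad and linear speed of swab below 0.02 m/s and z of each of driver, brush in the frame of tray below 0.02 m); the robot touches nothing.
It fails at once if the swab presses on the pad with more than 22 N (contact force between swab and pad_face above 22 N).
It fails at once if another stick is pulled out of the tray (z of any of driver, brush in the frame of tray above 0.04 m).
It also fails if it takes over 54 s, if anything falls off the work surface, if the arm or the gripper's body presses on something with over 40 N, if the wrist force passes 120 N, or if a joint passes its speed limit or range.

ROBOT

A 6-joint arm with a two-finger parallel gripper is mounted at the origin on the work surface. World frame = base frame: x ahead of the robot, y to its left, z up, the work surface at z = 0. Lengths are in m, angles in rad, forces in N, time in s.
With the tool pointing down it reaches from about 0.375 to 0.9 m from the base axis. Payload 3.1 kg.
Tool frame: the origin (TCP) lies between the finger pads; the fingertips stand 8 mm ahead of it and the grasp point (between the pads) lies 11 mm behind it (manip.tip_extent is the distance from the TCP to the fingertips, in m); z points along the fingers, x is the direction in which the jaws open and shut, and the axes are right-handed (so a half turn about z gives the same grasp; the last joint's range is limited). The gripper opens to 85 mm and grips with 20 to 120 N. Pads are 22 mm wide; open, the fingers measure 114 mm over their backs; the gripper's body (76 mm by 85 mm) begins 54 mm behind the grasp point. The pads swing forward as they close: fully open they stand 13 mm farther back than shut.
Start: joints at [1.006, 0.527, 1.433, -0, 1.181, -0.178], TCP at [0.236, 0.579, 0.205] pointing down, gripper open.
Joint ranges: [-3.08, 3.08], [-0.75, 2.2], [0.22, 2.44], [-1.43, 4.57], [0, 2.65], [-2.85, 2.85]. Speed limits (rad/s): [2.79, 2.79, 3.14, 3.14, 3.14, 3.14].

INTERFACE

Orientations are given as a unit quaternion [x, y, z, w].
In Python, from station import manip gives the robot as it stands.
- The arm moves only by the tool move_arm, never from a script. Its argument "deltas" is a list that holds one entry, the list of rows, each a list of 4 numbers: the shift along the tool's x, y, z in m, then the turn about the tool's z in degrees. A call has 1 to 20 rows; each row is the pose to reach, as a shift and turn from the pose measured when the call began, along the tool's axes at that moment; what a row does not reach only later rows make up. A row lasts 1/12 s, in which the tool goes at most 41.7 mm and 7.16 degrees, less where a joint would pass 70% of its speed; a pose out of reach is approached as far as the arm can. A call with a gripper value outside its range is refused whole. "gripper" is the opening, from 0 (shut) to 1 (fully open), set as the call begins (left out, the last holds). The fingers move at their own pace and stop on an object; "squeeze" is the grip in N (left out, the last holds). Time passes only in rows, so rows that repeat a pose let the fingers close. It gives the time, the measured TCP pose, the force and the opening at its end, in the units of the state.
- manip.sense(): the state, without advancing time (a new reading comes with each control period).
- manip.snapshot(name): name is "scene" or "top" or "wrist"; returns a dict with "img" (400x640x3 uint8, red, green, blue), "vertical_fov" (degrees; the focal length in pixels is half the picture's height over the tangent of half this angle, whatever the lens; pixels are square), "cx", "cy" (the principal point, pixels), "origin" and "orientation" of the camera in the world. Camera axes: x right, y down, z forward; pixel columns grow to the right and rows downward; lengths in m; the calibration is good to about 2 mm. A picture is of the moment at which its call begins. There is no depth.
- manip.sign_off(): hands the job in, once; it reports no verdict.
The state is a dict: "t": time; "q": joint angles; "qd": joint speeds; "tau": joint torques, N m; "tcp_pos": TCP position; "tool_rot": TCP orientation; "force": force on the tool from outside, world axes, zero at the start; "ft_torque": the same for the moment, N m; "finger_gap": opening from 0.0 (shut) to 1.0 (fully open).
Only numpy, scipy, OpenCV 4.12 (cv2) and the standard library are available. Lean on these libraries where they do the work, as an engineer would, in place of code of your own. Each camera call takes 0.05 s, during which the arm holds its last target.

## Working session

There is one attempt and no reset: what is moved stays moved. The work goes in short steps, Python scripts to look and compute and a tool call to move; the robot and the scene stay as the last step left them, time stands still between calls to the robot, and variables do not carry over. Pictures are saved under pics/ and viewed, and the job is handed in when it is done.

Besides the shell and the picture viewer there is one more tool, called as name([rows], argument=value, ...), one row to a line, values as JSON. move_arm: Moves the arm, as the interface text tells. Its arguments: {"type":"object","properties":{"deltas":{"type":"array"},"gripper":{"type":"number"},"squeeze":{"type":"number"}},"required":["deltas"]}

```bash
ls; mkdir -p pics; python3 - <<'E'
from station import manip
import cv2
s=manip.sense();print({k:s[k] for k in('t','tcp_pos','tool_rot','force','finger_gap')})
for n in("scene","top","wrist"):
    d=manip.snapshot(n);cv2.imwrite(f"pics/{n}0.png",d["img"][:,:,::-1])
    print(n,d["vertical_fov"],d["cx"],d["cy"],d["origin"],d["orientation"])
E
```

```text
pics
{'t': 0.0, 'tcp_pos': array([0.23534045, 0.57818813, 0.20375172]), 'tool_rot': array([ 8.29827760e-01,  5.58018608e-01, -9.71426043e-04,  4.22396782e-04]), 'force': array([-0.58364638,  1.00236364,  0.37556384]), 'finger_gap': 1.0032359827820871}
scene 42.90272194714223 328.90860847348597 206.36999370346516 [0.87179396 0.4260275  0.73352541] [ 0.29603938  0.896933   -0.31443364 -0.09488602]
top 44.27350301262689 309.099134129517 186.32689040431728 [ 0.4146184  -0.01906913  1.03038262] [-0.70013534  0.70963018 -0.04882701  0.06205995]
wrist 59.3162600486687 322.4555161126631 197.5682085775228 [0.16598141 0.60675162 0.37360771] [0.82056339 0.55190607 0.08206506 0.12385776]
```

View pics/scene0.png

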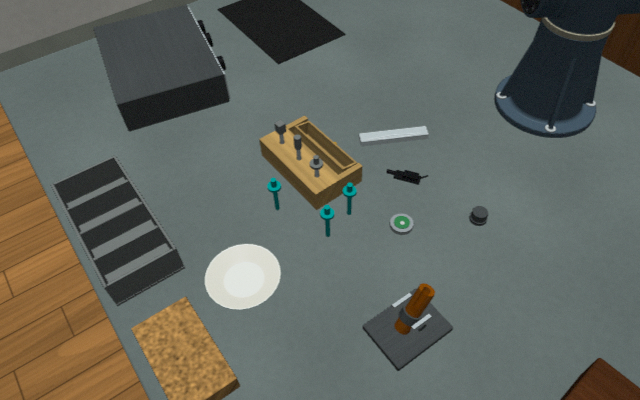

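View pics/top0.png

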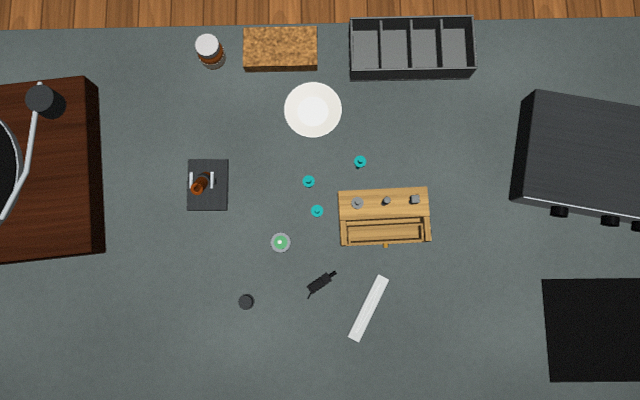

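View pics/wrist0.png

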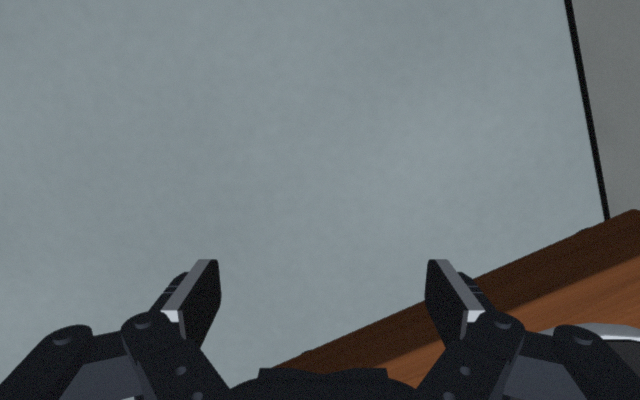

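The top view shows three grey-headed sticks in the tray, at about (357,203), (386,201) and (415,199). Three turquoise look-alikes stand nearby at (308,181), (317,211) and (360,161). The amber vial is at about (200,184), and a brown bottle at (210,50) is a look-alike. I'll enlarge the tray and vial.

```bash
cat > h.py <<'E'
import numpy as np,cv2
from scipy.spatial.transform import Rotation as R
from station import manip
def cam(d):
    return d["img"].shape[0]/2/np.tan(np.radians(d["vertical_fov"])/2),d["cx"],d["cy"],np.array(d["origin"]),R.from_quat(d["orientation"]).as_matrix()
def ray(d,u,v):
    f,cx,cy,o,M=cam(d); r=M@np.array([(u-cx)/f,(v-cy)/f,1]); return o,r/np.linalg.norm(r)
def plane(d,u,v,z):
    o,r=ray(d,u,v); return o+r*(z-o[2])/r[2]
def tri(a,b):
    (o1,r1),(o2,r2)=a,b
    t=np.linalg.lstsq(np.c_[r1,-r2],o2-o1,rcond=None)[0]
    p,q=o1+r1*t[0],o2+r2*t[1]; return (p+q)/2,np.linalg.norm(p-q)
def proj(d,P):
    f,cx,cy,o,M=cam(d); c=M.T@(np.array(P)-o); return c[0]/c[2]*f+cx,c[1]/c[2]*f+cy
E
python3 - <<'E'
import cv2,numpy as np
s=cv2.imread("pics/scene0.png");t=cv2.imread("pics/top0.png")
def c(i,x,y,w,h,k): return cv2.resize(i[y:y+h,x:x+w],None,fx=k,fy=k,interpolation=cv2.INTER_CUBIC)
a=np.hstack([c(s,255,110,110,96,3.6),c(t,330,178,110,96,3.6)])
b=np.hstack([c(s,355,275,110,96,3.6),c(t,165,145,110,96,3.6)])
cv2.imwrite("pics/crop_a.png",a[:,:800]);cv2.imwrite("pics/crop_b.png",b[:,:800])
E
```

```text
(no output)
```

View pics/crop_a.png

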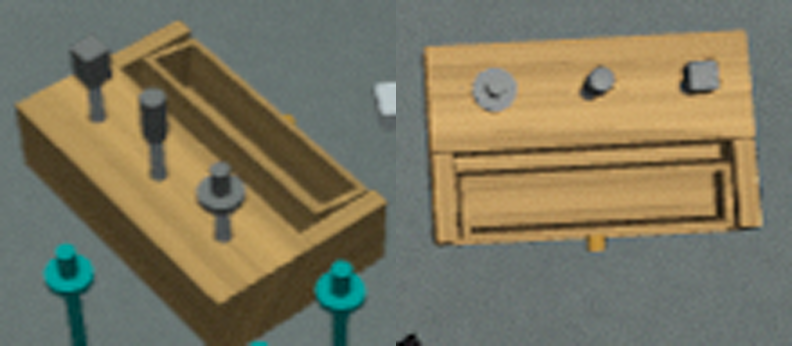

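View pics/crop_b.png

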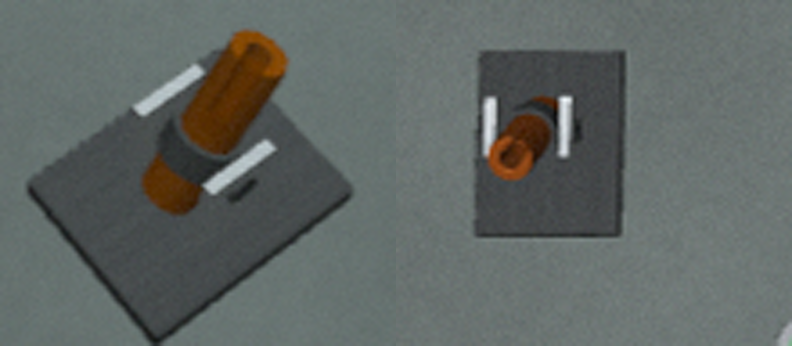

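The enlarged crops settle it. The square head at top (415,199) is the driver and the disc at (357,203) is the brush. The plain cylinder at (386,201), scene (297,142), is the swab in the middle hole. The vial mouth is at about top (197.5,188) and scene (427,289).

```bash
python3 - <<'E'
from h import *
S=manip.snapshot("scene");T=manip.snapshot("top")
np.set_printoptions(precision=4,suppress=True)
print("swabtop",tri(ray(T,387.2,199.4),ray(S,297.2,136.4)),plane(T,387.2,199.4,.1))
print("mouth",tri(ray(T,197.5,188.1),ray(S,426.9,289.4)))
# amber mask
for n,d,box in(("T",T,(165,145,110,96)),("S",S,(355,275,110,96))):
    x,y,w,h=box;hs=cv2.cvtColor(d["img"],cv2.COLOR_RGB2HSV)[y:y+h,x:x+w]
    for vmin in (60,140):
        m=((hs[...,0]<22)&(hs[...,1]>130)&(hs[...,2]>vmin)).astype(np.uint8)
        p=cv2.findNonZero(m)
        r=cv2.minAreaRect(p);print(n,vmin,len(p),np.array(r[0])+[x,y],r[1],r[2])
# base corners top of base z=.012 : tray & stand dark
for nm,uv,z in(("stand",[(188,159.5),(228,159.5),(227,210),(187.5,210)],.012),("tray",[(338.5,190.5),(427,187),(430,215.5),(340.5,220)],.045)):
    P=np.array([plane(T,*q,z) for q in uv]);print(nm,P,P.mean(0),np.linalg.norm(P[0]-P[1]),np.linalg.norm(P[1]-P[2]))
E
```

```text
swabtop (array([ 0.5341, -0.1505,  0.0967]), np.float64(0.0023163902135299934)) [ 0.5346 -0.1508  0.1   ]
mouth (array([0.5611, 0.215 , 0.0956]), np.float64(0.004203024984960579))
T 60 197 [201.0747 183.0679] (12.04084300994873, 25.696096420288086) 42.27368927001953
T 140 31 [195.1803 188.9836] (10.242951393127441, 7.4261393547058105) 39.80556869506836
S 60 711 [413.8077 308.5385] (16.91835594177246, 55.47001647949219) 33.690067291259766Traceback (most recent call last):
  File "<stdin>", line 12, in <module>
cv2.error: OpenCV(4.12.0) /io/opencv/modules/imgproc/src/convhull.cpp:143: error: (-215:Assertion failed) total >= 0 && (depth == CV_32F || depth == CV_32S) in function 'convexHull'
```

```bash
cat >> h.py <<'E'
def delta(target,yaw=None,s=None):
    s=s or manip.sense(); M=R.from_quat(s["tool_rot"]); d=M.inv().apply(np.array(target)-s["tcp_pos"])
    x=M.as_matrix()[:,0]; y0=np.degrees(np.arctan2(x[1],x[0])); t=None if yaw is None else -(yaw-y0)
    print("t",round(s["t"],2),"tcp",s["tcp_pos"].round(4),"yaw",round(y0,2),"axis z",M.as_matrix()[:,2].round(4),"F",np.round(s["force"],1),"gap",round(s["finger_gap"],3)); print("delta",d.round(4),"turn",t)
E
python3 - <<'E'
from h import *
S=manip.snapshot("scene");T=manip.snapshot("top")
np.set_printoptions(precision=4,suppress=True)
for nm,uv,z in(("stand",[(188,159.5),(228,159.5),(227,210),(187.5,210)],.012),("tray",[(338.5,190.5),(427,187),(430,215.5),(340.5,220)],.045)):
    P=np.array([plane(T,*q,z) for q in uv]);print(nm,P,P.mean(0),np.linalg.norm(P[0]-P[1]),np.linalg.norm(P[1]-P[2]))
delta((.49,.215,.23),90)
E
```

```text
stand [[0.6376 0.2559 0.012 ]
 [0.6362 0.1706 0.012 ]
 [0.5285 0.1712 0.012 ]
 [0.5296 0.2541 0.012 ]] [0.583  0.2129 0.012 ] 0.08535598952428507 0.10772185465387055
tray [[ 0.5613 -0.0609  0.045 ]
 [ 0.5658 -0.2396  0.045 ]
 [ 0.508  -0.2427  0.045 ]
 [ 0.5014 -0.0637  0.045 ]] [ 0.5341 -0.1517  0.045 ] 0.17873727263110192 0.05786331481368138
t 0.35 tcp [0.2356 0.5787 0.2045] yaw 67.84 axis z [-0.0003 -0.0005 -1.    ] F [-0.3 -0.1 -0.3] gap 1.002
delta [-0.2409  0.3728 -0.0254] turn -22.160641988725658
```

move_arm([
  [[-0.241, 0.373, -0.025, -22.2], [-0.241, 0.373, -0.025, -22.2], [-0.241, 0.373, -0.025, -22.2], [-0.241, 0.373, -0.025, -22.2], [-0.241, 0.373, -0.025, -22.2], [-0.241, 0.373, -0.025, -22.2], [-0.241, 0.373, -0.025, -22.2], [-0.241, 0.373, -0.025, -22.2], [-0.241, 0.373, -0.025, -22.2], [-0.241, 0.373, -0.025, -22.2], [-0.241, 0.373, -0.025, -22.2], [-0.241, 0.373, -0.025, -22.2], [-0.241, 0.373, -0.025, -22.2], [-0.241, 0.373, -0.025, -22.2], [-0.241, 0.373, -0.025, -22.2], [-0.241, 0.373, -0.025, -22.2], [-0.241, 0.373, -0.025, -22.2]],
], gripper=0.35, squeeze=20)

```text
t: 1.77
tcp_pos: [0.4893, 0.2159, 0.2295]
tool_rot: [0.706, 0.708, -0.0, -0.0]
force: [0.5, -0.2, 0.3]
finger_gap: 0.35
```

```bash
python3 - <<'E'
from h import *
d=manip.snapshot("wrist");cv2.imwrite("pics/w1.png",d["img"][:,:,::-1]);np.savez("w1.npz",**d)
print(proj(d,(.561,.215,.098)),d["origin"])
delta((.52,.17,.23),90)
E
```

```text
(np.float64(321.4708337925856), np.float64(252.50576986099938)) [0.41431032 0.21571888 0.39932221]
t 1.82 tcp [0.4894 0.2158 0.2295] yaw 90.15 axis z [-5.e-04 -4.e-04 -1.e+00] F [ 0.4  0.1 -0. ] gap 0.348
delta [-0.0459  0.0304 -0.0004] turn 0.15336880096265304
```

View pics/w1.png

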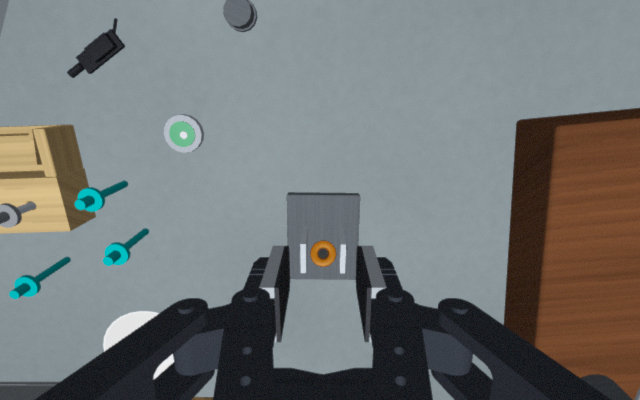

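The wrist view looks almost straight down the bore: mouth at (323,253), within 2 px of where my triangulated point projects. I'll take a second wrist view from the side, on the way to the tray.

move_arm([
  [[-0.04, -0.03, 0.01, 0], [-0.08, -0.05, 0.02, 0], [-0.12, -0.05, 0.02, 0], [-0.14, -0.05, 0.02, 0], [-0.14, -0.05, 0.02, 0], [-0.14, -0.05, 0.02, 0]],
])

```text
t: 2.32
tcp_pos: [0.4399, 0.075, 0.2098]
tool_rot: [0.707, 0.707, -0.0, -0.0]
force: [0.3, 1.0, 0.7]
finger_gap: 0.352
```

```bash
python3 - <<'E'
from h import *
d=manip.snapshot("wrist");np.savez("w2.npz",**d)
print(proj(d,(.561,.215,.098)),d["origin"])
u,v=map(int,proj(d,(.561,.215,.08)))
w1=np.load("w1.npz")["img"]
c=lambda i,u,v:cv2.resize(i[max(v-40,0):v+40,u-40:u+40],None,fx=5,fy=5,interpolation=cv2.INTER_CUBIC)
print(u-40,v-40,323-40,253-40)
cv2.imwrite("pics/w12.png",np.hstack([c(w1,323,253),c(d["img"],u,v)])[:,:,::-1])
delta((.534,-.151,.15),90)
E
```

```text
(np.float64(473.0458523281252), np.float64(310.08428343937715)) [0.36482077 0.07501175 0.37959214]
425 259 283 213
t 2.37 tcp [0.44   0.0759 0.2098] yaw 90.09 axis z [ 0.e+00  1.e-04 -1.e+00] F [-0.1  0.7  0.6] gap 0.348
delta [-0.2271  0.0936  0.0598] turn 0.09372486977264316
```

View pics/w12.png

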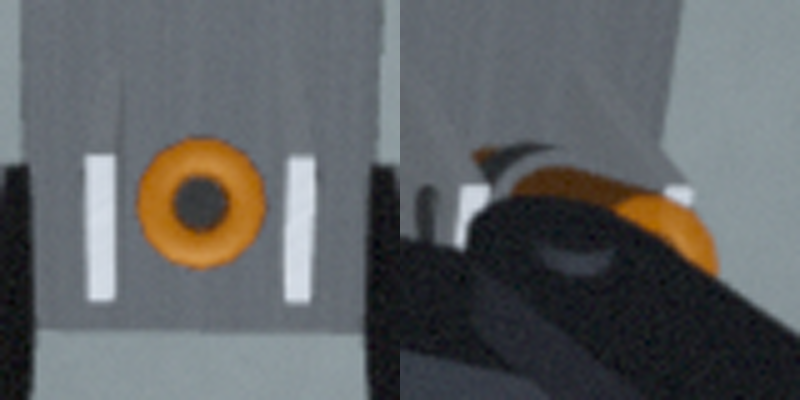

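View 2 is blocked by the finger. In view 1 the outer rim and the bore are concentric at (323.5,253.6), so that ray runs close to the bore axis. I'll take two more views from in line with the vial.

move_arm([
  [[0.04, -0.01, -0.01, 0], [0.08, -0.03, -0.02, 0], [0.12, -0.03, -0.02, 0], [0.14, -0.03, -0.02, 0], [0.14, -0.03, -0.02, 0], [0.14, -0.03, -0.02, 0]],
])

```text
t: 2.87
tcp_pos: [0.4092, 0.2182, 0.23]
tool_rot: [0.704, 0.71, 0.0, 0.0]
force: [0.1, -0.3, -0.8]
finger_gap: 0.35
```

```bash
python3 - <<'E'
from h import *
d=manip.snapshot("wrist");np.savez("w3.npz",**d);print(d["origin"])
E
```

```text
[0.33397988 0.21760801 0.39967042]
```

move_arm([
  [[0, 0.04, 0, 0], [0, 0.08, 0, 0], [0, 0.12, 0, 0], [0, 0.15, 0, 0], [0, 0.15, 0, 0], [0, 0.15, 0, 0]],
])

```text
t: 3.42
tcp_pos: [0.5603, 0.2165, 0.2288]
tool_rot: [0.706, 0.708, -0.001, -0.0]
force: [-1.0, 0.3, 0.1]
finger_gap: 0.354
```

```bash
python3 - <<'E'
from h import *
d=manip.snapshot("wrist");np.savez("w4.npz",**d);print(d["origin"])
ims=[]
for k in (1,3,4):
    d=np.load(f"w{k}.npz");u,v=map(int,proj(d,(.561,.215,.098)));print(k,u-32,v-32)
    ims.append(cv2.resize(d["img"][v-32:v+32,u-32:u+32],None,fx=4.1,fy=4.1,interpolation=cv2.INTER_CUBIC))
    hs=cv2.cvtColor(d["img"],cv2.COLOR_RGB2HSV)[v-32:v+32,u-32:u+32]
    for vm in(60,190):
        m=((hs[...,0]<22)&(hs[...,1]>130)&(hs[...,2]>vm)).astype(np.uint8)
        c=max(cv2.findContours(m,cv2.RETR_EXTERNAL,cv2.CHAIN_APPROX_NONE)[0],key=cv2.contourArea)
        e=cv2.fitEllipse(c);print(k,vm,np.array(e[0])+[u-32,v-32],e[1:],cv2.contourArea(c))
cv2.imwrite("pics/w134.png",np.hstack(ims)[:,:,::-1])
E
```

```text
[0.48544262 0.2163204  0.39864597]
1 289 220
1 60 [322.73396683 253.19455719] ((24.62942886352539, 24.906190872192383), 6.8757805824279785) 479.5
1 190 [322.23464584 259.87832642] ((9.298656463623047, 13.93011474609375), 90.31403350830078) 19.0
3 286 292
3 60 [319.12461472 322.05926132] ((22.447656631469727, 30.381175994873047), 1.1258361339569092) 531.5
3 190 [317.80722427 324.50719452] ((18.009113311767578, 22.594255447387695), 160.6995086669922) 56.5
4 289 147
4 60 [322.40270615 182.87368393] ((26.34678077697754, 33.455318450927734), 1.574729561805725) 687.0Traceback (most recent call last):
  File "<stdin>", line 10, in <module>
ValueError: max() iterable argument is empty
```

```bash
python3 - <<'E'
from h import *
ims=[]
for k in (1,3,4):
    d=np.load(f"w{k}.npz");u,v=map(int,proj(d,(.561,.215,.098)))
    ims.append(cv2.resize(d["img"][v-32:v+32,u-32:u+32],None,fx=4.1,fy=4.1,interpolation=cv2.INTER_CUBIC))
cv2.imwrite("pics/w134.png",np.hstack(ims)[:,:,::-1])
E
```

```text
(no output)
```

View pics/w134.png

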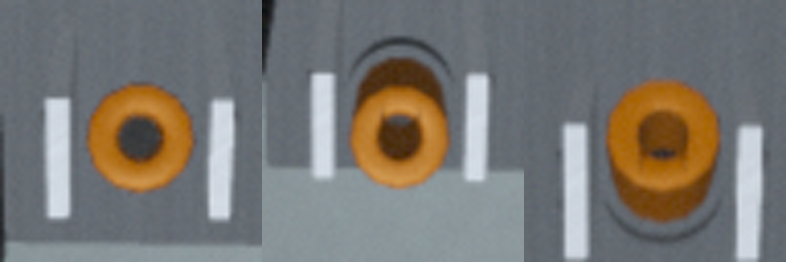

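```bash
python3 - <<'E'
from h import *
np.set_printoptions(precision=4,suppress=True)
L=[(np.load("w1.npz"),322.7,253.2),(np.load("w3.npz"),319,324.8),(np.load("w4.npz"),322.8,179.7)]
A=np.zeros((3,3));b=np.zeros(3)
for d,u,v in L:
    o,r=ray(d,u,v);P=np.eye(3)-np.outer(r,r);A+=P;b+=P@o
X=np.linalg.solve(A,b);print("mouth",X)
for d,u,v in L: print(proj(d,X),u,v)
o,r=ray(*L[0]);print("view1 ray",r,"from vertical deg",np.degrees(np.arccos(-r[2])))
for zb in (X[2],):print("lean from mouth height",np.degrees(np.arccos((zb-.05)/.055)))
S=manip.snapshot("scene");T=manip.snapshot("top")
print(proj(S,X),proj(T,X))
# white cheek tops z=.064: stand yaw and centre from w4,w1
for k in(1,4):
    d=np.load(f"w{k}.npz");hs=cv2.cvtColor(d["img"],cv2.COLOR_RGB2HSV)
    m=((hs[...,1]<40)&(hs[...,2]>200)).astype(np.uint8);m[:150]=0;m[:,:260]=0;m[:,380:]=0;m[300:]=0
    for c in cv2.findContours(m,cv2.RETR_EXTERNAL,cv2.CHAIN_APPROX_NONE)[0]:
        if cv2.contourArea(c)>60:
            r=cv2.minAreaRect(c);q=cv2.boxPoints(r);q=q[np.argsort(q[:,1])]
            a=plane(d,*q[:2].mean(0),.064);e=plane(d,*q[2:].mean(0),.064);print(k,r,a,e,np.degrees(np.arctan2(e[1]-a[1],e[0]-a[0])))
delta((.534,-.151,.15),90)
E
```

```text
mouth [0.5607 0.2162 0.0995]
(np.float64(322.69603043643724), np.float64(252.93805114648148)) 322.7 253.2
(np.float64(319.3973720051239), np.float64(324.9446667753998)) 319 324.8
(np.float64(322.34702094245984), np.float64(179.8273898351003)) 322.8 179.7
view1 ray [ 0.4394  0.0013 -0.8983] from vertical deg 26.06781382111274
lean from mouth height 25.730532448065183
(np.float64(426.5618153811577), np.float64(288.2585239393963)) (np.float64(195.54192319529375), np.float64(188.73136012429097))
1 ((342.38275146484375, 258.4931335449219), (4.815206050872803, 27.247018814086914), 3.3664608001708984) [0.5688 0.2375 0.064 ] [0.6005 0.2364 0.064 ] -1.9383419887942213
1 ((303.0, 258.0), (28.0, 4.0), 90.0) [0.5679 0.1957 0.064 ] [0.6005 0.1952 0.064 ] -0.774610660221813
4 ((343.5, 193.5), (31.0, 5.0), 90.0) [0.5677 0.2369 0.064 ] [0.5998 0.2375 0.064 ] 1.1694148440578247
4 ((301.0, 193.5), (31.0, 4.0), 90.0) [0.5679 0.1952 0.064 ] [0.5999 0.1947 0.064 ] -0.8588303116619393
t 3.57 tcp [0.5574 0.2173 0.2293] yaw 90.29 axis z [-0.0028 -0.0008 -1.    ] F [-0.7  0.8 -0.6] gap 0.352
delta [-0.3681 -0.025   0.0796] turn 0.2860761371211993
```

Mouth is at (0.5607, 0.2162, 0.0995). Lean is about 26°: the view ray gives 26.1° and the mouth height gives 25.7°, towards world -x. The cheeks lie along world x. Now to the swab.

move_arm([
  [[-0.04, -0.005, 0, 0], [-0.08, -0.01, 0, 0], [-0.12, -0.015, 0, 0], [-0.16, -0.02, 0, 0], [-0.2, -0.025, 0, 0], [-0.24, -0.025, 0, 0], [-0.28, -0.025, 0.01, 0], [-0.32, -0.025, 0.02, 0.3], [-0.35, -0.025, 0.04, 0.3], [-0.368, -0.025, 0.06, 0.3], [-0.368, -0.025, 0.06, 0.3], [-0.368, -0.025, 0.06, 0.3]],
], gripper=0.35)

```text
t: 4.57
tcp_pos: [0.5322, -0.1505, 0.169]
tool_rot: [0.708, 0.706, -0.002, -0.002]
force: [-0.1, -0.1, 0.7]
finger_gap: 0.352
```

```bash
python3 - <<'E'
from h import *
d=manip.snapshot("wrist");np.savez("w5.npz",**d);cv2.imwrite("pics/w5.png",d["img"][:,:,::-1])
print(proj(d,(.534,-.151,.1)));delta((.534,-.151,.079),90)
E
```

```text
(np.float64(321.83470057836), np.float64(202.77751154952568))
t 4.62 tcp [ 0.533  -0.1499  0.1699] yaw 89.96 axis z [-3.8e-03  4.0e-04 -1.0e+00] F [-0.2  0.4 -0. ] gap 0.35
delta [-0.0011  0.0013  0.0909] turn -0.043310594672462344
```

View pics/w5.png

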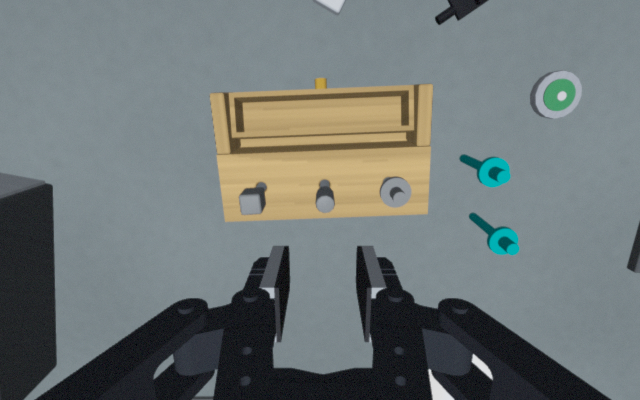

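The swab head is at (325.5,205) between the square driver (252,203) and the disc brush (397,192). It lies about 3 mm further +y than I predicted, so I'll use (0.535,-0.148).

move_arm([
  [[0.002, 0.002, 0.03, 0], [0.002, 0.002, 0.06, 0], [0.002, 0.002, 0.08, 0], [0.002, 0.002, 0.091, 0], [0.002, 0.002, 0.091, 0], [0.002, 0.002, 0.091, 0]],
])

```text
t: 5.12
tcp_pos: [0.5352, -0.147, 0.0798]
tool_rot: [0.707, 0.707, -0.001, -0.001]
force: [-0.0, -1.1, 0.2]
finger_gap: 0.35
```

move_arm([
  [[0, 0, 0, 0], [0, 0, 0, 0], [0, 0, 0, 0], [0, 0, 0, 0], [0, 0, 0, 0], [0, 0, 0, 0]],
], gripper=0, squeeze=20)

```text
t: 5.62
tcp_pos: [0.5354, -0.1472, 0.0801]
tool_rot: [0.707, 0.707, -0.001, -0.001]
force: [-0.5, 0.3, -0.0]
finger_gap: 0.001
```

```bash
python3 - <<'E'
from h import *
d=manip.snapshot("wrist");i=d["img"].copy()
S=manip.snapshot("scene")["img"]
k=lambda i,x,y:cv2.resize(i[y:y+120,x:x+120],(400,400),interpolation=cv2.INTER_CUBIC)
cv2.imwrite("pics/w6.png",np.hstack([k(i,265,230),k(S,240,80)])[:,:,::-1])
delta((.535,-.148,.2),90)
E
```

```text
t 5.72 tcp [ 0.5352 -0.1471  0.0799] yaw 90.04 axis z [-2.9e-03  1.0e-04 -1.0e+00] F [ 0.2  0.  -0. ] gap -0.006
delta [-0.0009 -0.0006 -0.1201] turn 0.03598572089558161
```

View pics/w6.png

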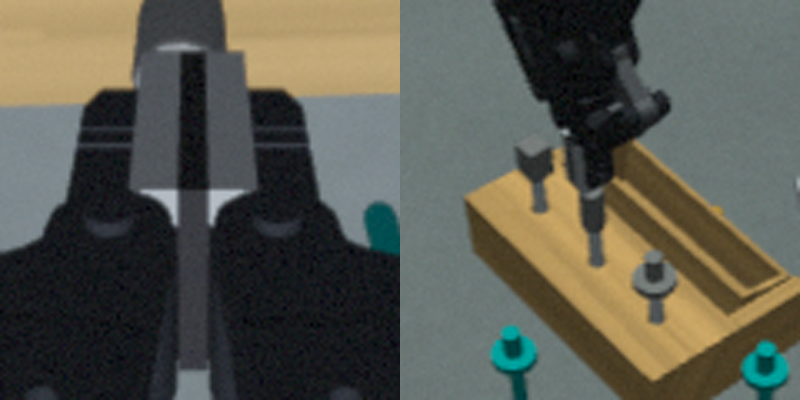

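The fingers shut on nothing (gap 0). The head shows just ahead of the pads, on the robot side. I'll check the numbers.

```bash
python3 - <<'E'
from h import *
np.set_printoptions(precision=4,suppress=True)
d=np.load("w5.npz");print(plane(d,325.5,204,.1),"hole",plane(d,324,185,.045), proj(d,(.533,-.15,.181)))
w=manip.snapshot("wrist");s=manip.sense();p=s["tcp_pos"]
for z in(-.008,0,.011): print(z,proj(w,p+[0,0,z]))
print("head if at .535", proj(w,(.535,-.148,.1)), proj(w,(.535-.02,-.148,.1)))
cv2.imwrite("pics/w7.png",w["img"][:,:,::-1])
S=manip.snapshot("scene");T=manip.snapshot("top");t=T["img"]
cv2.imwrite("pics/t7.png",np.hstack([cv2.resize(t[150:270,320:440],(400,400),interpolation=2),cv2.resize(w["img"][150:350,220:420],(400,400))])[:,:,::-1])
E
```

```text
[ 0.5349 -0.1484  0.1   ] hole [ 0.5353 -0.1492  0.045 ] (np.float64(323.75249342356034), np.float64(250.61797659707688))
-0.008 (np.float64(322.6776962235171), np.float64(233.14168101810398))
0 (np.float64(322.684424771446), np.float64(239.05791886254397))
0.011 (np.float64(322.6946436690127), np.float64(248.0431307019242))
head if at .535 (np.float64(320.75066392429017), np.float64(256.1129688450817)) (np.float64(320.71148836513595), np.float64(216.03353645848554))
```

View pics/t7.png

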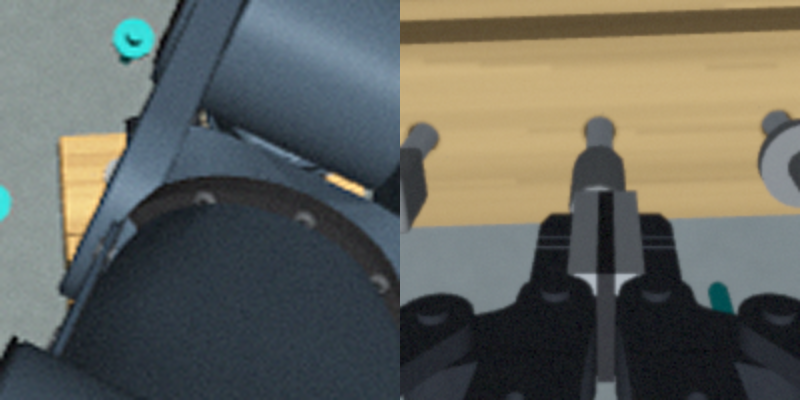

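```bash
python3 - <<'E'
from h import *
print(manip.tip_extent,[a for a in dir(manip) if a[0]!='_'])
w=manip.snapshot("wrist");s=manip.sense();p=s["tcp_pos"];print(p,w["origin"],R.from_quat(w["orientation"]).as_matrix().round(3))
for x in(-.011,0,.011):
  print(x,[np.round(proj(w,p+[x,0,z]),1) for z in(-.035,-.008,.011,.02)])
cv2.imwrite("pics/w8.png",cv2.resize(w["img"][190:350,220:420],(800,640),interpolation=2)[:600,:,::-1])
E
```

```text
0.008 ['PlanningError', 'sense', 'sign_off', 'snapshot', 'tip_extent']
[ 0.53520198 -0.147064    0.07967898] [ 0.46061492 -0.14717784  0.24967521] [[-0.001  0.957  0.291]
 [ 1.     0.001  0.   ]
 [-0.     0.291 -0.957]]
-0.011 [array([322.6, 199.5]), array([322.6, 214.3]), array([322.6, 227.5]), array([322.6, 234.8])]
0 [array([322.6, 216.4]), array([322.6, 233.3]), array([322.6, 248.2]), array([322.6, 256.4])]
0.011 [array([322.6, 232.8]), array([322.6, 251.7]), array([322.6, 268.2]), array([322.6, 277.3])]
```

View pics/w8.png

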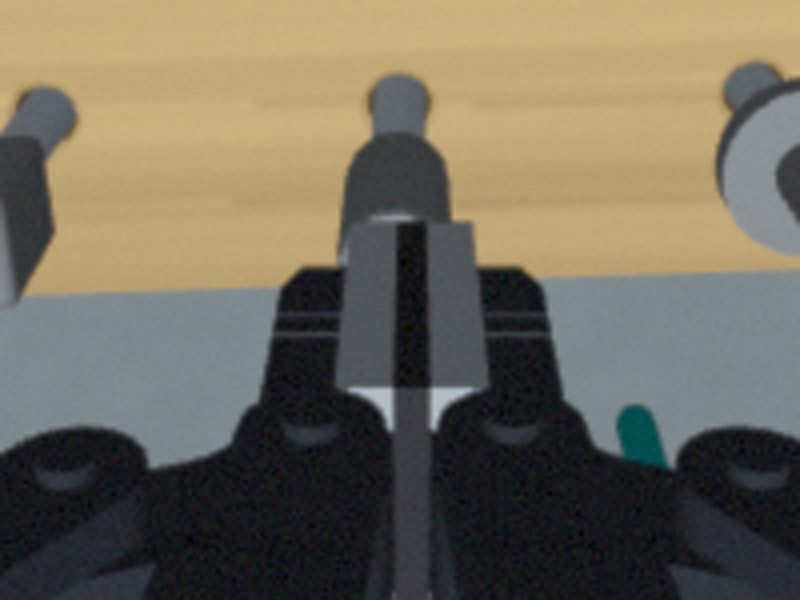

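```bash
python3 - <<'E'
from h import *
S=manip.snapshot("scene");i=S["img"];s=manip.sense();p=s["tcp_pos"]
print([np.round((np.array(proj(S,p+[0,0,z]))-[260,60])*6,0) for z in(-.008,0,.011)],[np.round((np.array(proj(S,(.535,-.148,z)))-[260,60])*6,0) for z in(.045,.072,.1)])
cv2.imwrite("pics/s8.png",cv2.resize(i[60:155,260:380],None,fx=6,fy=6,interpolation=2)[:,:,::-1])
E
```

```text
[array([228., 525.]), array([227., 507.]), array([224., 480.])] [array([232., 584.]), array([227., 523.]), array([221., 456.])]
```

View pics/s8.png

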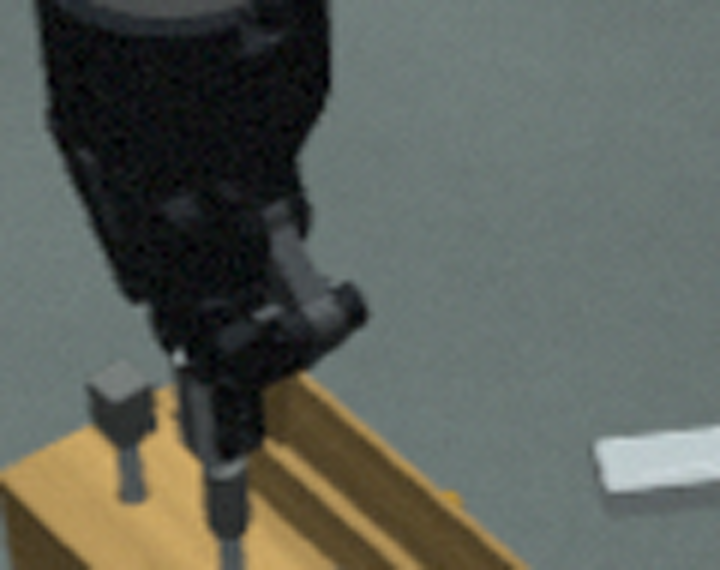

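The finger tips sit at about z=0.10, level with the head top. Both the wrist and scene views show them roughly 25 mm higher than the stated TCP geometry implies. They closed just above the head and the swab is undisturbed. I'll reopen and go down in small steps, watching force and pictures.

move_arm([
  [[0, 0, -0.005, 0], [0, 0, -0.005, 0], [0, 0, -0.005, 0], [0, 0, -0.005, 0], [0, 0, -0.005, 0]],
], gripper=0.35)

```text
t: 6.38
tcp_pos: [0.5352, -0.147, 0.0847]
tool_rot: [0.707, 0.707, -0.001, -0.001]
force: [0.3, 0.0, -1.5]
finger_gap: 0.35
```

move_arm([
  [[0, 0, 0.008, 0], [0, 0, 0.015, 0], [0, 0, 0.02, 0], [0, 0, 0.02, 0], [0, 0, 0.02, 0]],
])

```text
t: 6.8
tcp_pos: [0.5346, -0.1468, 0.0638]
tool_rot: [0.707, 0.707, -0.001, -0.002]
force: [-0.3, 0.0, 0.4]
finger_gap: 0.349
```

```bash
python3 - <<'E'
from h import *
S=manip.snapshot("scene");w=manip.snapshot("wrist")
k=lambda i,x,y:cv2.resize(i[y:y+100,x:x+100],(400,400),interpolation=2)
cv2.imwrite("pics/s9.png",np.hstack([k(w["img"],272,200),k(S["img"],260,90)])[:,:,::-1])
delta((.535,-.148,.06),90)
E
```

```text
t 6.9 tcp [ 0.5352 -0.147   0.0646] yaw 90.04 axis z [-3.3e-03  3.0e-04 -1.0e+00] F [ 0.  -0.4 -0.3] gap 0.351
delta [-0.001  -0.0002  0.0046] turn 0.041909424015884156
```

View pics/s9.png

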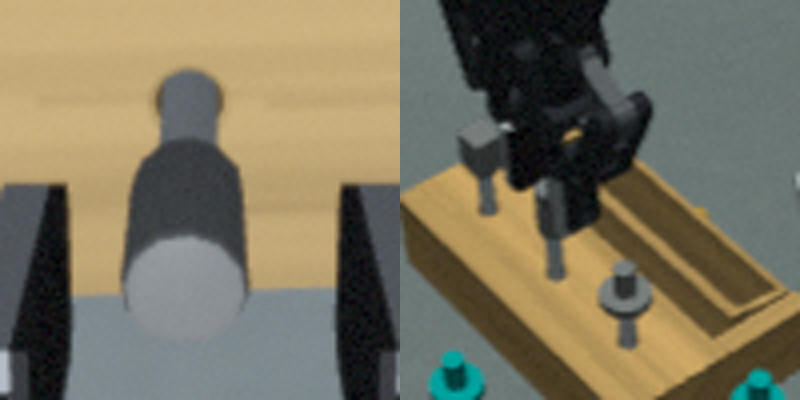

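move_arm([
  [[0, 0, 0.005, 0], [0, 0, 0.01, 0], [0, 0, 0.012, 0], [0, 0, 0.012, 0]],
])

```text
t: 7.23
tcp_pos: [0.5346, -0.1468, 0.0518]
tool_rot: [0.707, 0.707, -0.001, -0.002]
force: [-0.0, 0.2, -0.4]
finger_gap: 0.35
```

```bash
python3 - <<'E'
from h import *
S=manip.snapshot("scene");w=manip.snapshot("wrist")
k=lambda i,x,y:cv2.resize(i[y:y+100,x:x+100],(400,400),interpolation=2)
cv2.imwrite("pics/s10.png",np.hstack([k(w["img"],272,220),k(S["img"],260,90)])[:,:,::-1])
delta((.535,-.148,.06),90)
E
```

```text
t 7.33 tcp [ 0.535  -0.147   0.0524] yaw 90.04 axis z [-3.6e-03  4.0e-04 -1.0e+00] F [-0.1  0.3  0. ] gap 0.349
delta [-0.001  -0.0001 -0.0076] turn 0.043718918266009155
```

View pics/s10.png

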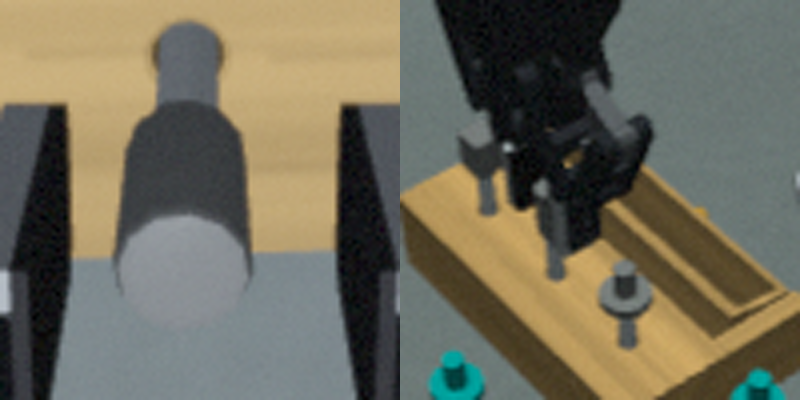

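The head now lies between the pads, at wrist rows about 245–300 against pad rows 246–290, with clear space above the tray. Closing.

move_arm([
  [[0, 0, 0, 0], [0, 0, 0, 0], [0, 0, 0, 0], [0, 0, 0, 0], [0, 0, 0, 0], [0, 0, 0, 0]],
], gripper=0, squeeze=25)

```text
t: 7.83
tcp_pos: [0.5352, -0.1472, 0.0525]
tool_rot: [0.707, 0.707, -0.001, -0.001]
force: [-0.5, 0.3, 0.7]
finger_gap: 0.153
```

```bash
python3 - <<'E'
from h import *
S=manip.snapshot("scene");w=manip.snapshot("wrist")
k=lambda i,x,y:cv2.resize(i[y:y+100,x:x+100],(400,400),interpolation=2)
cv2.imwrite("pics/s11.png",np.hstack([k(w["img"],272,220),k(S["img"],260,90)])[:,:,::-1])
delta((.535,-.148,.06),90)
E
```

```text
t 7.93 tcp [ 0.5352 -0.1472  0.0525] yaw 90.05 axis z [-0.0032  0.     -1.    ] F [-0.1 -1.8  0.2] gap 0.156
delta [-0.0008 -0.0002 -0.0075] turn 0.04715803024637921
```

View pics/s11.png

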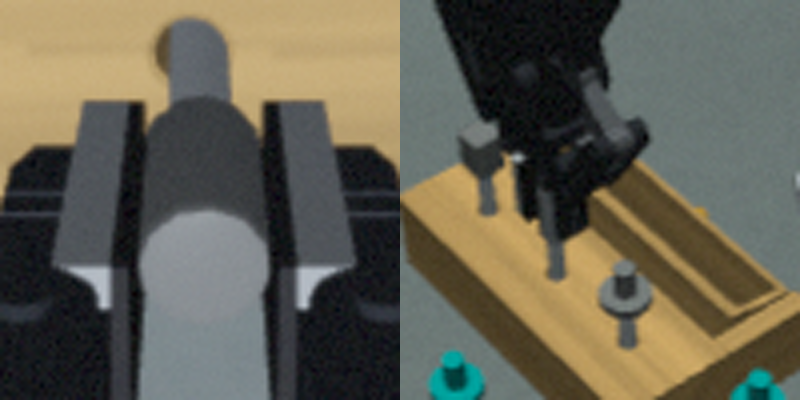

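Gap is 0.155 (about 13 mm) on the 14 mm head, so the swab is held. The tool can't tilt, so I'll lift the swab clear and lean it about 26° in the jaws by drawing the shaft -x against the tray block's +x edge. The grip pivots about the jaw axis, which lies along y.

move_arm([
  [[0, 0, -0.015, 0], [0, 0, -0.03, 0], [0, 0, -0.045, 0], [0, 0, -0.06, 0], [0, 0, -0.07, 0], [0, 0, -0.07, 0], [0, 0, -0.07, 0]],
])

```text
t: 8.52
tcp_pos: [0.5355, -0.1471, 0.1227]
tool_rot: [0.707, 0.707, -0.001, -0.001]
force: [-0.0, 0.3, -1.0]
finger_gap: 0.149
```

```bash
python3 - <<'E'
from h import *
np.set_printoptions(precision=4,suppress=True)
S=manip.snapshot("scene");w=manip.snapshot("wrist");np.savez("w12.npz",**w)
k=lambda i,x,y:cv2.resize(i[y:y+130,x:x+130],(400,400),interpolation=2)
cv2.imwrite("pics/s12.png",np.hstack([k(w["img"],257,170),k(S["img"],240,60)])[:,:,::-1])
i=w["img"];hs=cv2.cvtColor(i,cv2.COLOR_RGB2HSV)
m=cv2.inRange(hs,(12,60,90),(30,200,255));c=max(cv2.findContours(m,cv2.RETR_EXTERNAL,cv2.CHAIN_APPROX_NONE)[0],key=cv2.contourArea)
r=cv2.boundingRect(c);print(r)
for u in(250,270,370,390):
    col=np.where(m[:,u])[0];v=col.max();print(u,v,plane(w,u,v,.045))
T=manip.snapshot("top");hs=cv2.cvtColor(T["img"],cv2.COLOR_RGB2HSV);m=cv2.inRange(hs,(80,100,60),(100,255,255))
for c in cv2.findContours(m,cv2.RETR_EXTERNAL,cv2.CHAIN_APPROX_NONE)[0]:
    if cv2.contourArea(c)>15:
        M=cv2.moments(c);print("turq",plane(T,M['m10']/M['m00'],M['m01']/M['m00'],.08))
delta((.59,-.165,.0675),90)
E
```

```text
(183, 70, 266, 169)
250 236 [ 0.5661 -0.202   0.045 ]
270 236 [ 0.5661 -0.1868  0.045 ]
370 232 [ 0.5628 -0.1109  0.045 ]
390 231 [ 0.5619 -0.0958  0.045 ]
turq [ 0.5175 -0.0161  0.08  ]
turq [ 0.5759 -0.0006  0.08  ]
turq [ 0.6134 -0.102   0.08  ]
t 8.67 tcp [ 0.5346 -0.1468  0.1215] yaw 90.04 axis z [-0.0051  0.0011 -1.    ] F [ 0.3 -0.1 -0.1] gap 0.152
delta [-0.0183  0.0556  0.0537] turn 0.04177090779388948
```

View pics/s12.png

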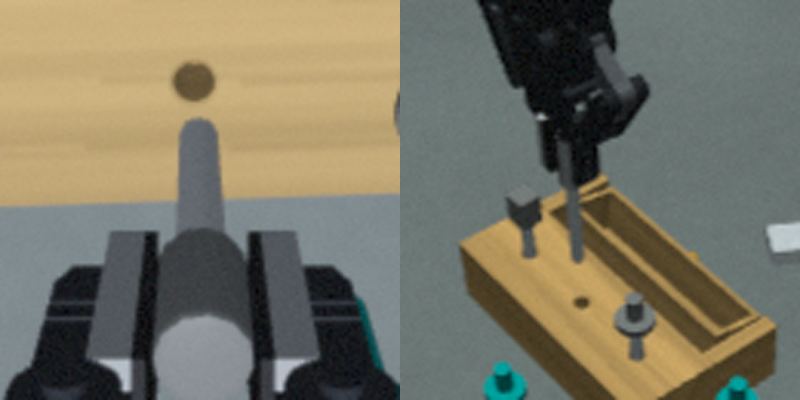

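move_arm([
  [[-0.004, 0.02, 0, 0], [-0.008, 0.04, 0, 0], [-0.011, 0.056, 0, 0], [-0.011, 0.056, 0.015, 0], [-0.011, 0.056, 0.03, 0], [-0.011, 0.056, 0.045, 0], [-0.011, 0.056, 0.054, 0], [-0.011, 0.056, 0.054, 0], [-0.011, 0.056, 0.054, 0]],
])

```text
t: 9.42
tcp_pos: [0.5897, -0.1574, 0.0662]
tool_rot: [0.707, 0.707, -0.002, -0.003]
force: [0.3, 0.2, 0.3]
finger_gap: 0.151
```

```bash
python3 - <<'E'
from h import *
S=manip.snapshot("scene");w=manip.snapshot("wrist")
k=lambda i,x,y:cv2.resize(i[y:y+130,x:x+130],(400,400),interpolation=2)
cv2.imwrite("pics/s13.png",np.hstack([k(w["img"],257,170),k(S["img"],240,80)])[:,:,::-1])
delta((.541,-.158,.0675),90)
E
```

```text
t 9.52 tcp [ 0.5908 -0.1579  0.0677] yaw 90.04 axis z [-4.2e-03  7.0e-04 -1.0e+00] F [ 0.1 -0.4 -0.4] gap 0.151
delta [-0.0001 -0.0498  0.0004] turn 0.04181310378326941
```

View pics/s13.png

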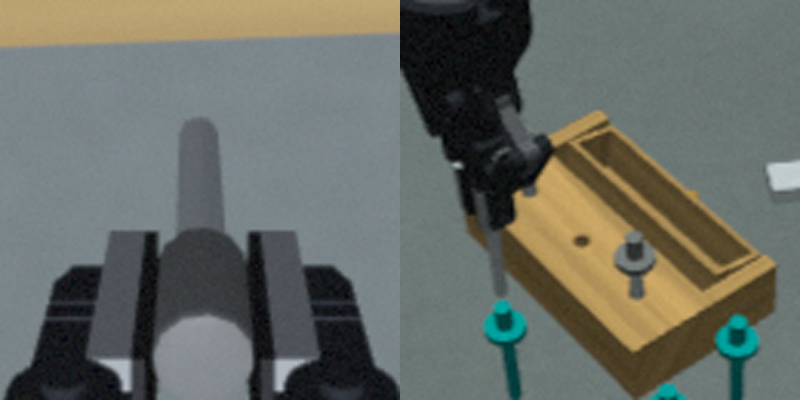

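The swab is clear of everything beside the block. I'll draw it against the edge: contact is expected after about 21 mm, then 26 mm more.

move_arm([
  [[0, -0.009, 0, 0], [0, -0.018, 0, 0], [0, -0.022, 0, 0], [0, -0.025, 0, 0], [0, -0.028, 0, 0], [0, -0.031, 0, 0], [0, -0.034, 0, 0], [0, -0.034, 0, 0]],
])

```text
t: 10.18
tcp_pos: [0.5572, -0.1584, 0.0682]
tool_rot: [0.707, 0.707, -0.001, -0.001]
force: [2.9, -0.3, -0.2]
finger_gap: 0.146
```

```bash
python3 - <<'E'
from h import *
w=manip.snapshot("wrist");S=manip.snapshot("scene")
k=lambda i,x,y:cv2.resize(i[y:y+130,x:x+130],(400,400),interpolation=2)
cv2.imwrite("pics/s14.png",np.hstack([k(w["img"],257,170),k(S["img"],240,80)])[:,:,::-1])
delta((.541,-.158,.0675),90)
E
```

```text
t 10.28 tcp [ 0.5574 -0.1583  0.0682] yaw 90.04 axis z [-3.e-03 -1.e-04 -1.e+00] F [ 2.3 -0.7  2.2] gap 0.151
delta [ 0.0004 -0.0164  0.0008] turn 0.0402963500984157
```

View pics/s14.png

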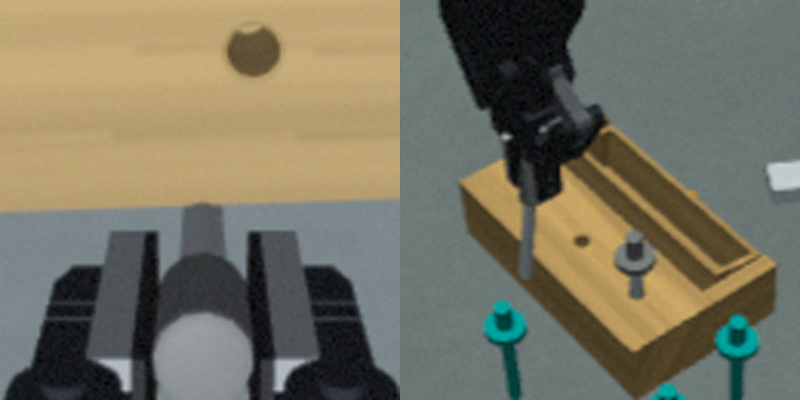

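Force is 2.5 N and the swab is pivoting as planned. Continuing.

move_arm([
  [[0, -0.003, 0, 0], [0, -0.006, 0, 0], [0, -0.009, 0, 0], [0, -0.012, 0, 0], [0, -0.015, 0, 0], [0, -0.017, 0, 0], [0, -0.017, 0, 0]],
])

```text
t: 10.87
tcp_pos: [0.5397, -0.1582, 0.0683]
tool_rot: [0.707, 0.707, -0.001, -0.001]
force: [2.7, 0.8, 0.7]
finger_gap: 0.15
```

move_arm([
  [[0, 0.008, -0.005, 0], [0, 0.02, -0.03, 0], [0, 0.03, -0.06, 0], [0, 0.03, -0.09, 0], [0, 0.03, -0.11, 0], [0, 0.03, -0.11, 0], [0, 0.03, -0.11, 0]],
])

```text
t: 11.45
tcp_pos: [0.5697, -0.1581, 0.1793]
tool_rot: [0.707, 0.707, -0.002, -0.001]
force: [-0.3, -0.3, -0.5]
finger_gap: 0.152
```

```bash
python3 - <<'E'
from h import *
w=manip.snapshot("wrist");S=manip.snapshot("scene");np.savez("w15.npz",**w);np.savez("s15.npz",**S)
k=lambda i,x,y:cv2.resize(i[y:y+130,x:x+130],(400,400),interpolation=2)
cv2.imwrite("pics/s15.png",np.hstack([k(w["img"],257,170),k(S["img"],220,40)])[:,:,::-1])
delta((.541,-.158,.0675),90)
E
```

```text
t 11.55 tcp [ 0.5684 -0.1575  0.1771] yaw 90.04 axis z [-0.0078  0.0017 -1.    ] F [ 0.5  0.3 -0.2] gap 0.149
delta [-0.0007 -0.0265  0.1098] turn 0.042837393476204966
```

View pics/s15.png

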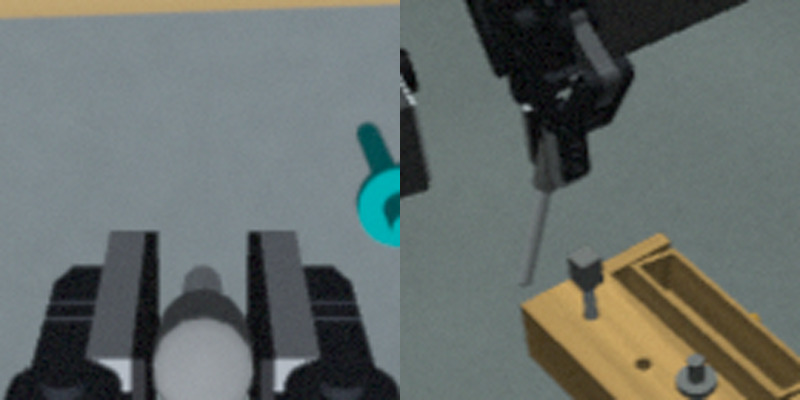

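```bash
python3 - <<'E'
from h import *
np.set_printoptions(precision=4,suppress=True)
w=np.load("w15.npz");S=np.load("s15.npz");s=manip.sense();p=s["tcp_pos"]
Tb,e=tri(ray(w,323,262),ray(S,261.1,131));print("tipball",Tb,e,"rel tcp",Tb-p)
# wrist ray for ball centre and assume y plane: candidates by tilt from pivot at grasp: pivot height
p0=np.array([.5346,-.1468,.1215]);w0=np.load("w12.npz")
c=lambda i,x,y:cv2.resize(i[y:y+100,x:x+100],(400,400),interpolation=2)
cv2.imwrite("pics/c15.png",np.hstack([c(w["img"],272,230),c(S["img"],235,60)])[:,:,::-1])
hd=R.from_euler('y',-26,degrees=True).apply([0,0,1]);print(hd)
for th in(20,23,26,29):
    a=np.radians(th);ax=np.array([-np.sin(a),0,np.cos(a)])
    for L in(.075,.08):
        piv=p+[0.0,0.0,-.0425+L]   # pivot on stick at L from tip
        tip=piv-ax*(L-.004);print(th,L,tip-p,np.round(proj(w,tip),1),np.round(proj(S,tip),1), "top",np.round(proj(w,piv+ax*(.09-L)),1))
E
```

```text
tipball [ 0.6001 -0.1567  0.1432] 0.003372396385702107 rel tcp [ 0.0317  0.0008 -0.0339]
[-0.4384  0.      0.8988]
20 0.075 [ 0.0243  0.     -0.0342] [323.5 249.3] [263.7 128.7] top [324.1 269.3]
20 0.08 [ 0.026   0.     -0.0339] [323.5 252. ] [262.8 129. ] top [324.1 273.5]
23 0.075 [ 0.0277  0.     -0.0329] [323.5 255.2] [261.8 129. ] top [324.1 267.3]
23 0.08 [ 0.0297  0.     -0.0325] [323.5 258.2] [260.8 129.3] top [324.1 272.1]
26 0.075 [ 0.0311  0.     -0.0313] [323.5 261. ] [260.  129.1] top [324.1 265.3]
26 0.08 [ 0.0333  0.     -0.0308] [323.5 264.5] [258.8 129.4] top [324.1 270.8]
29 0.075 [ 0.0344  0.     -0.0296] [323.5 267. ] [258.2 129.2] top [324.1 263.3]
29 0.08 [ 0.0368  0.     -0.029 ] [323.5 270.8] [256.9 129.5] top [324.1 269.5]
```

View pics/c15.png

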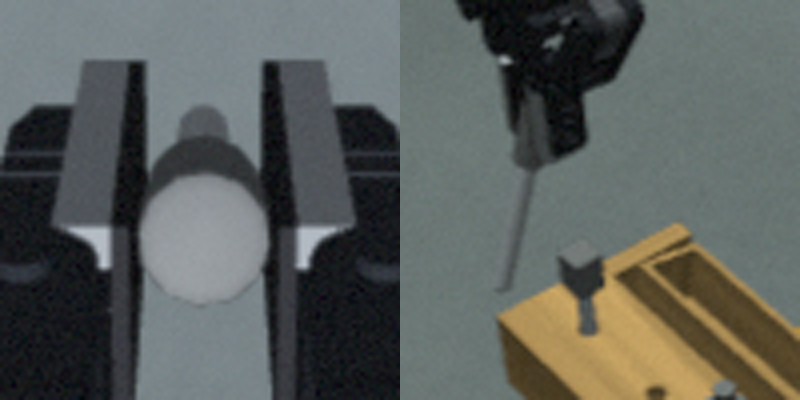

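```bash
python3 - <<'E'
from h import *
delta((.5155,.2162,.1595),90)
E
```

```text
t 11.55 tcp [ 0.5684 -0.1575  0.1771] yaw 90.04 axis z [-0.0078  0.0017 -1.    ] F [ 0.5  0.3 -0.2] gap 0.149
delta [ 0.3737 -0.0525  0.0186] turn 0.042837393476204966
```

move_arm([
  [[0.03, -0.005, 0, 0], [0.06, -0.01, 0, 0], [0.09, -0.015, 0, 0], [0.12, -0.02, 0, 0], [0.15, -0.025, 0, 0], [0.18, -0.03, 0, 0], [0.21, -0.035, 0, 0], [0.24, -0.04, 0, 0], [0.27, -0.052, 0, 0], [0.3, -0.052, 0, 0], [0.33, -0.052, 0, 0], [0.36, -0.052, 0.005, 0], [0.374, -0.052, 0.015, 0], [0.374, -0.052, 0.018, 0], [0.374, -0.052, 0.018, 0], [0.374, -0.052, 0.018, 0]],
])

```text
t: 12.88
tcp_pos: [0.5148, 0.2156, 0.1589]
tool_rot: [0.707, 0.707, -0.004, -0.004]
force: [0.1, -0.8, -0.6]
finger_gap: 0.147
```

```bash
cat > look.py <<'E'
from h import *
import sys
n=sys.argv[1]
w=manip.snapshot("wrist");S=manip.snapshot("scene");T=manip.snapshot("top")
c=lambda i,x,y:cv2.resize(i[y:y+100,x:x+100],(400,400),interpolation=2)
cv2.imwrite(f"pics/{n}.png",np.hstack([c(w["img"],272,215),c(S["img"],370,230)])[:,:,::-1])
np.savez("wl.npz",**w);np.savez("sl.npz",**S)
np.set_printoptions(precision=4,suppress=True)
m=np.array([.5607,.2162,.0995])
print("mouth wrist crop",(np.array(proj(w,m))-[272,215])*4,"scene crop",(np.array(proj(S,m))-[370,230])*4)
delta(m,90)
E
python3 look.py v1
```

```text
mouth wrist crop [205.6549 201.3636] scene crop [226.297  233.2085]
t 13.03 tcp [0.5161 0.2153 0.1601] yaw 89.95 axis z [-0.0083  0.0014 -1.    ] F [-0.1  0.8  0.2] gap 0.148
delta [0.0008 0.0451 0.0603] turn -0.0510925542276226
```

View pics/v1.png

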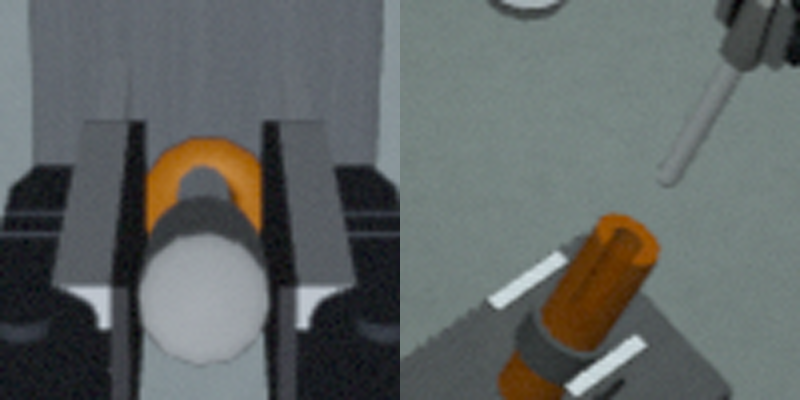

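The scene crop shows the swab, tip at (668,180), pointing straight at the mouth (628,240) and nearly parallel to the vial. In the wrist crop the tip (203,175) is centred across the ring. Advancing along the bore line.

move_arm([
  [[0.001, 0.003, 0.007, 0], [0.001, 0.006, 0.014, 0], [0.001, 0.01, 0.022, 0], [0.001, 0.01, 0.022, 0], [0.001, 0.01, 0.022, 0], [0.001, 0.01, 0.022, 0]],
])

```text
t: 13.53
tcp_pos: [0.5259, 0.2162, 0.1377]
tool_rot: [0.707, 0.707, -0.003, -0.004]
force: [-0.2, 0.2, -0.1]
finger_gap: 0.153
```

```bash
python3 look.py v2
```

```text
mouth wrist crop [202.2    199.7724] scene crop [226.297  233.2085]
t 13.68 tcp [0.526  0.2164 0.1383] yaw 89.96 axis z [-0.0078  0.0015 -1.    ] F [ 0.2 -0.4 -0.6] gap 0.151
delta [-0.0002  0.035   0.0386] turn -0.043219366252245095
```

View pics/v2.png

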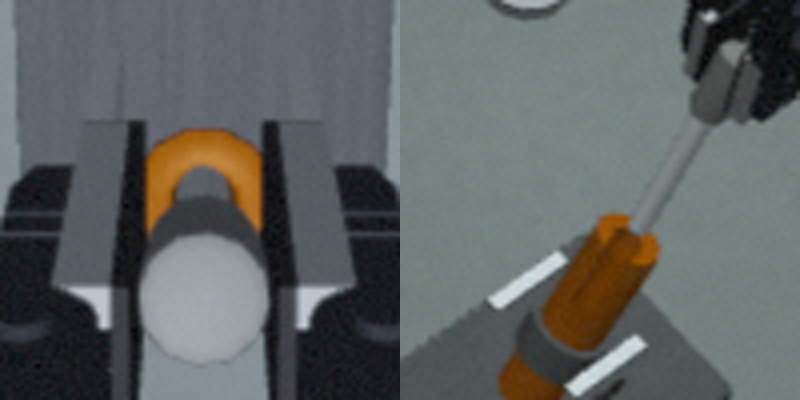

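The tip is at the mouth. From the ring geometry in the wrist crop, the ball centre (row 190) sits about 2 mm to the -x side of the bore centre (row 204). I'll shift +x by 2 mm and look again.

move_arm([
  [[0, 0.002, 0, 0], [0, 0.002, 0, 0], [0, 0.0025, 0.001, 0], [0, 0.0025, 0.001, 0]],
])

```text
t: 14.02
tcp_pos: [0.5285, 0.2165, 0.1372]
tool_rot: [0.707, 0.707, -0.002, -0.003]
force: [-0.4, 0.5, -0.3]
finger_gap: 0.15
```

```bash
python3 look.py v3
```

```text
mouth wrist crop [200.6841 185.8463] scene crop [226.297  233.2085]
t 14.17 tcp [0.5284 0.2164 0.1373] yaw 89.96 axis z [-0.008   0.0015 -1.    ] F [ 0.5  0.4 -0.4] gap 0.154
delta [-0.0003  0.0326  0.0375] turn -0.044466712083192306
```

View pics/v3.png

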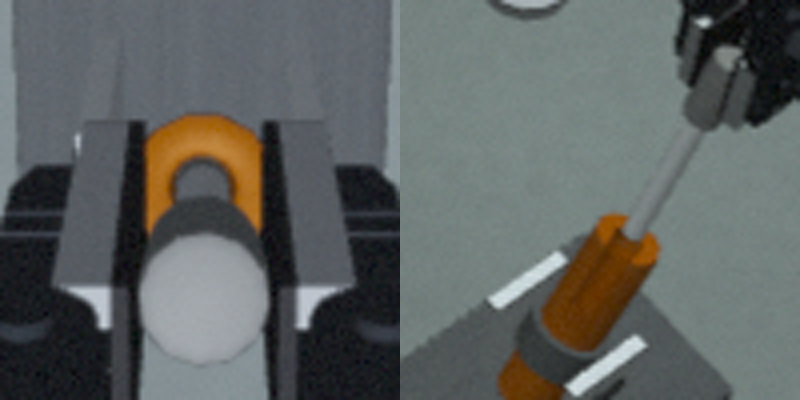

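The tip is now centred in the bore (bore columns 170–233, rows from 155; tip centre at row 187, column 203). Going in along the axis and watching the force.

move_arm([
  [[0, 0.001, 0.0025, 0], [0, 0.002, 0.005, 0], [0, 0.003, 0.0075, 0], [0, 0.004, 0.01, 0], [0, 0.004, 0.01, 0], [0, 0.004, 0.01, 0]],
])

```text
t: 14.67
tcp_pos: [0.5324, 0.2164, 0.1269]
tool_rot: [0.707, 0.707, -0.002, -0.003]
force: [-0.4, -0.1, -0.4]
finger_gap: 0.148
```

```bash
python3 look.py v4
```

```text
mouth wrist crop [201.1578 194.5989] scene crop [226.297  233.2085]
t 14.82 tcp [0.5323 0.2165 0.1273] yaw 89.96 axis z [-0.008   0.0015 -1.    ] F [-0.5  0.2  0.4] gap 0.147
delta [-0.0003  0.0286  0.0275] turn -0.04094426090618697
```

View pics/v4.png

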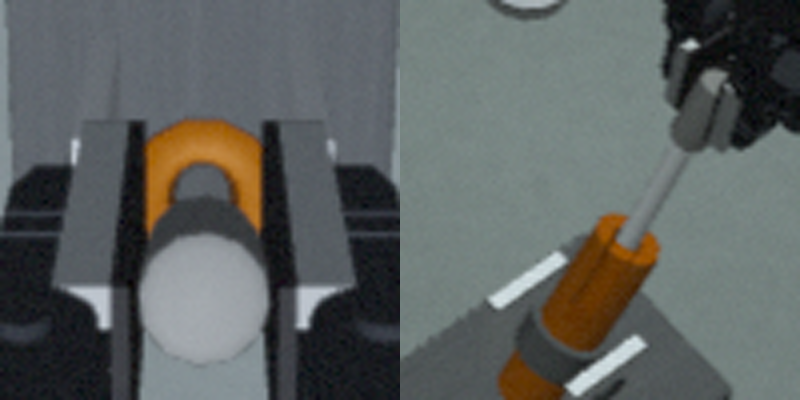

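The tip has entered with no contact force. I'll continue, drawing slightly towards -x so the lean follows the bore.

move_arm([
  [[0, 0.001, 0.0025, 0], [0, 0.002, 0.005, 0], [0, 0.003, 0.0075, 0], [0, 0.0035, 0.01, 0], [0, 0.0035, 0.01, 0], [0, 0.0035, 0.01, 0]],
])

```text
t: 15.32
tcp_pos: [0.5362, 0.2164, 0.1171]
tool_rot: [0.707, 0.707, -0.002, -0.003]
force: [1.9, -0.9, -0.3]
finger_gap: 0.151
```

```bash
python3 look.py v5
```

```text
mouth wrist crop [200.8067 202.2296] scene crop [226.297  233.2085]
t 15.47 tcp [0.536  0.2165 0.1173] yaw 89.96 axis z [-0.0075  0.0016 -1.    ] F [ 0.8  0.1 -1.1] gap 0.148
delta [-0.0003  0.0248  0.0176] turn -0.0441808663800316
```

View pics/v5.png

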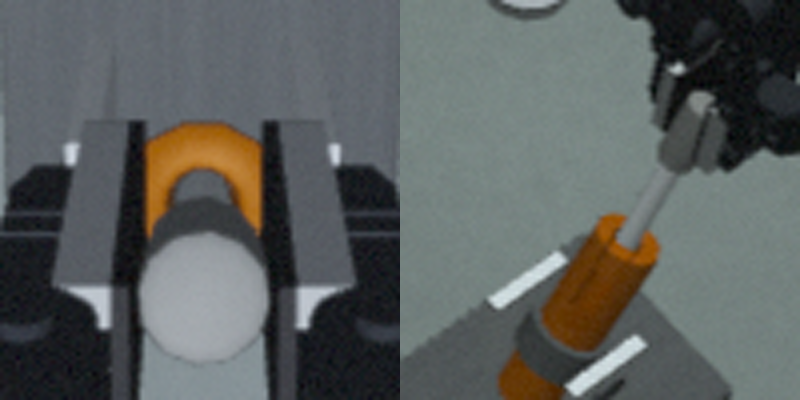

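Tip depth is about 20 mm with a side force of about 1–2 N. The head needs about 5° more lean, so the next step goes nearly straight down and lets the bore turn the stick in the jaws.

move_arm([
  [[0, -0.001, 0.001, 0], [0, -0.0015, 0.003, 0], [0, -0.0015, 0.005, 0], [0, -0.0015, 0.0065, 0], [0, -0.001, 0.008, 0], [0, -0.001, 0.008, 0]],
])

```text
t: 15.97
tcp_pos: [0.5355, 0.2165, 0.1092]
tool_rot: [0.707, 0.707, -0.002, -0.003]
force: [2.4, -0.4, 1.5]
finger_gap: 0.152
```

```bash
python3 look.py v6
```

```text
mouth wrist crop [200.1788 232.2134] scene crop [226.297  233.2085]
t 16.12 tcp [0.5354 0.2165 0.1092] yaw 89.95 axis z [-0.0067  0.0017 -1.    ] F [3.7 0.1 1.1] gap 0.152
delta [-0.0003  0.0254  0.0095] turn -0.046499619090141664
```

View pics/v6.png

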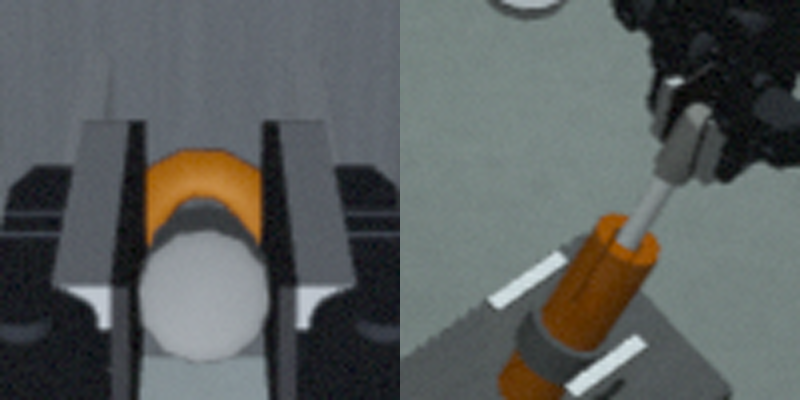

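move_arm([
  [[0, 0, 0.001, 0], [0, 0, 0.002, 0], [0, 0, 0.003, 0], [0, 0, 0.004, 0], [0, 0, 0.005, 0], [0, 0, 0.005, 0]],
], squeeze=20)

```text
t: 16.62
tcp_pos: [0.5351, 0.2165, 0.1039]
tool_rot: [0.707, 0.707, -0.002, -0.003]
force: [2.2, -0.9, 1.3]
finger_gap: 0.147
```

```bash
cat > st.py <<'E'
from h import *
a=np.radians(26);u=np.array([-np.sin(a),0,np.cos(a)])
s=manip.sense();m=np.array([.561,.2162,.0995]);v=s["tcp_pos"]+[0,0,.0475]-m
print("t",s["t"],"tcp",s["tcp_pos"].round(4),"F",s["force"].round(2),"axial",round(float(s["force"]@u),2),"depth",round(90-1e3*np.linalg.norm(v),1),"ang",round(np.degrees(np.arctan2(-v[0],v[2])),1),"gap",s["finger_gap"])
E
python3 st.py
```

```text
t 16.6167 tcp [0.5351 0.2165 0.1039] F [ 2.19 -0.94  1.3 ] axial 0.21 depth 32.0 ang 26.5 gap 0.14727571577787849
```

Depth is about 32 mm and aligned, with no axial load. Now seeking the pad slowly, about 3 mm at a time.

move_arm([
  [[0, 0.0004, 0.0009, 0], [0, 0.0009, 0.0018, 0], [0, 0.0013, 0.0027, 0], [0, 0.0013, 0.0027, 0]],
])

```text
t: 16.95
tcp_pos: [0.5365, 0.2165, 0.101]
tool_rot: [0.707, 0.707, -0.002, -0.003]
force: [2.8, -0.1, 1.5]
finger_gap: 0.151
```

```bash
python3 st.py
```

```text
t 16.95 tcp [0.5365 0.2165 0.101 ] F [ 2.78 -0.06  1.46] axial 0.09 depth 35.2 ang 26.6 gap 0.15138587470850254
```

move_arm([
  [[0, 0.0004, 0.0009, 0], [0, 0.0009, 0.0018, 0], [0, 0.0013, 0.0027, 0], [0, 0.0013, 0.0027, 0]],
])

```text
t: 17.28
tcp_pos: [0.5378, 0.2165, 0.0981]
tool_rot: [0.707, 0.707, -0.002, -0.003]
force: [3.3, -0.2, 1.3]
finger_gap: 0.149
```

```bash
python3 st.py
```

```text
t 17.2833 tcp [0.5378 0.2165 0.0981] F [ 3.34 -0.22  1.33] axial -0.27 depth 38.4 ang 26.7 gap 0.14851187174589184
```

move_arm([
  [[0, 0.0004, 0.0009, 0], [0, 0.0009, 0.0018, 0], [0, 0.0009, 0.0018, 0], [0, 0.0009, 0.0018, 0]],
])

```text
t: 17.62
tcp_pos: [0.5388, 0.2165, 0.0962]
tool_rot: [0.707, 0.707, -0.002, -0.003]
force: [2.3, -0.1, 2.2]
finger_gap: 0.152
```

```bash
python3 look.py v7; python3 st.py
```

```text
mouth wrist crop [200.3309 258.8133] scene crop [226.297  233.2085]
t 17.77 tcp [0.5388 0.2165 0.0962] yaw 89.95 axis z [-0.0073  0.0017 -1.    ] F [2.3 0.  2. ] gap 0.153
delta [-0.0003  0.0219 -0.0035] turn -0.05179708321102794
t 17.7667 tcp [0.5388 0.2165 0.0962] F [2.32 0.03 1.96] axial 0.75 depth 40.6 ang 26.7 gap 0.15289776197215108
```

View pics/v7.png

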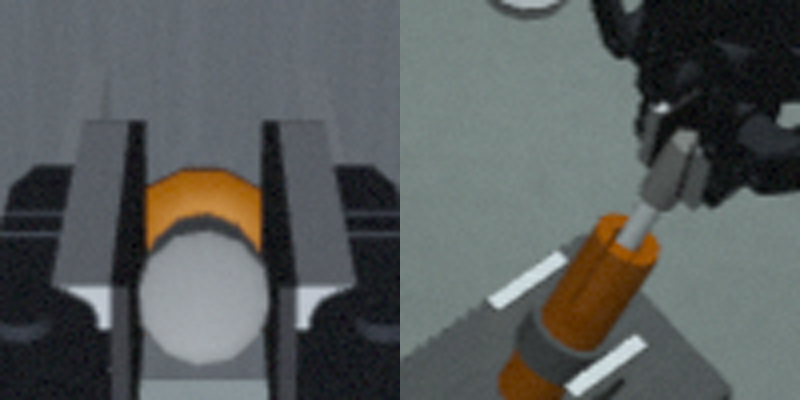

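move_arm([
  [[0, 0.0004, 0.0009, 0], [0, 0.0009, 0.0018, 0], [0, 0.0009, 0.0018, 0], [0, 0.0009, 0.0018, 0]],
])

```text
t: 18.1
tcp_pos: [0.5393, 0.2165, 0.0947]
tool_rot: [0.707, 0.707, -0.002, -0.003]
force: [1.0, -0.1, 4.7]
finger_gap: 0.148
```

```bash
python3 st.py
```

```text
t 18.1 tcp [0.5393 0.2165 0.0947] F [ 1.04 -0.12  4.73] axial 3.79 depth 42.1 ang 26.9 gap 0.14818936405982538
```

move_arm([
  [[0, 0.0004, 0.0009, 0], [0, 0.0004, 0.0009, 0], [0, 0.0004, 0.0009, 0]],
])

```text
t: 18.35
tcp_pos: [0.5394, 0.2166, 0.0944]
tool_rot: [0.707, 0.707, -0.002, -0.003]
force: [0.3, 0.1, 6.8]
finger_gap: 0.151
```

```bash
python3 st.py
```

```text
t 18.35 tcp [0.5394 0.2166 0.0944] F [0.27 0.14 6.76] axial 5.96 depth 42.4 ang 27.0 gap 0.15118200698502127
```

Pad contact is clear: axial force about 6 N, rising with advance. Pressing on to about 10 N.

move_arm([
  [[0, 0.0004, 0.0009, 0], [0, 0.0008, 0.0017, 0], [0, 0.0008, 0.0017, 0]],
])

```text
t: 18.6
tcp_pos: [0.5398, 0.2166, 0.0936]
tool_rot: [0.707, 0.707, -0.003, -0.004]
force: [-0.4, -0.3, 9.8]
finger_gap: 0.152
```

```bash
python3 st.py
```

```text
t 18.6 tcp [0.5398 0.2166 0.0936] F [-0.4  -0.32  9.76] axial 8.95 depth 43.3 ang 27.1 gap 0.15176100874811277
```

move_arm([
  [[0, 0.0006, 0.0014, 0], [0, 0.0008, 0.0018, 0], [0, 0.0008, 0.0018, 0], [0, 0.0008, 0.0018, 0]],
])

```text
t: 18.93
tcp_pos: [0.5396, 0.2166, 0.0928]
tool_rot: [0.707, 0.707, -0.003, -0.004]
force: [-0.6, -0.7, 9.5]
finger_gap: 0.151
```

```bash
python3 st.py
```

```text
t 18.9333 tcp [0.5396 0.2166 0.0928] F [-0.64 -0.74  9.54] axial 8.85 depth 43.9 ang 27.7 gap 0.15115086397478575
```

Force held while the TCP moved on, so there may be a little slip. I'll firm the grip, push slightly more and hold.

move_arm([
  [[0, 0.0008, 0.0014, 0], [0, 0.001, 0.002, 0], [0, 0.001, 0.002, 0], [0, 0.001, 0.002, 0], [0, 0.001, 0.002, 0]],
], squeeze=40)

```text
t: 19.35
tcp_pos: [0.5399, 0.2166, 0.0922]
tool_rot: [0.707, 0.707, -0.004, -0.004]
force: [-1.4, -0.0, 11.8]
finger_gap: 0.143
```

```bash
python3 st.py
```

```text
t 19.35 tcp [0.5399 0.2166 0.0922] F [-1.44 -0.04 11.8 ] axial 11.24 depth 44.6 ang 27.7 gap 0.14293414697643225
```

move_arm([
  [[0, 0.0007, 0.0014, 0], [0, 0.0007, 0.0014, 0], [0, 0.0007, 0.0014, 0], [0, 0.0007, 0.0014, 0], [0, 0.0007, 0.0014, 0], [0, 0.0007, 0.0014, 0], [0, 0.0007, 0.0014, 0], [0, 0.0007, 0.0014, 0]],
])

```text
t: 20.02
tcp_pos: [0.5398, 0.2166, 0.0922]
tool_rot: [0.707, 0.707, -0.004, -0.005]
force: [-1.1, -0.3, 11.4]
finger_gap: 0.144
```

```bash
python3 st.py; python3 look.py v8
```

```text
t 20.0167 tcp [0.5398 0.2166 0.0922] F [-1.11 -0.33 11.45] axial 10.78 depth 44.6 ang 27.8 gap 0.1441571767045948
mouth wrist crop [199.5269 266.9969] scene crop [226.297  233.2085]
t 20.17 tcp [0.5398 0.2166 0.0922] yaw 89.99 axis z [-0.0121  0.0011 -0.9999] F [-1.8 -0.4 12.4] gap 0.146
delta [-0.0004  0.0208 -0.0076] turn -0.011088710166319515
```

View pics/v8.png

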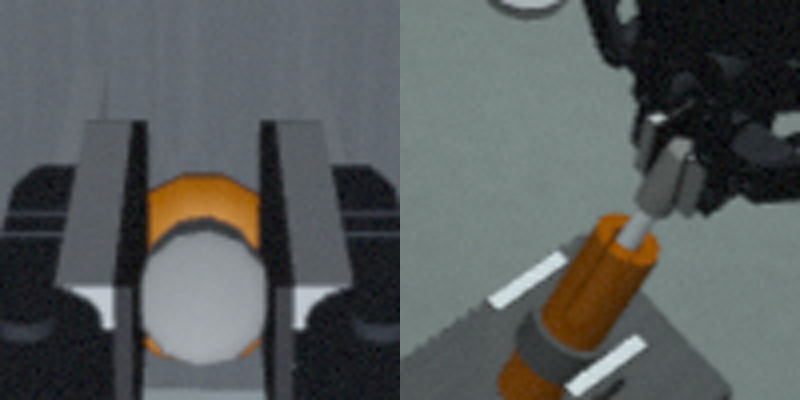

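The press held about 10.8–11 N axial from t≈19.3 to 20.2. Easing off the pad, then releasing.

move_arm([
  [[0, -0.0004, -0.0008, 0], [0, -0.0008, -0.0016, 0], [0, -0.001, -0.0024, 0], [0, -0.001, -0.0024, 0]],
])

```text
t: 20.5
tcp_pos: [0.5388, 0.2166, 0.0947]
tool_rot: [0.707, 0.707, -0.004, -0.005]
force: [0.5, -0.5, 4.1]
finger_gap: 0.146
```

```bash
python3 st.py
```

```text
t 20.5 tcp [0.5388 0.2166 0.0947] F [ 0.49 -0.53  4.06] axial 3.43 depth 41.9 ang 27.4 gap 0.1457214719765676
```

move_arm([
  [[0, 0, 0, 0], [0, 0, 0, 0], [0, 0, 0, 0], [0, 0, 0, 0], [0, 0, 0, 0], [0, 0, 0, 0]],
], gripper=0.4)

```text
t: 21.0
tcp_pos: [0.5384, 0.2165, 0.0943]
tool_rot: [0.707, 0.707, -0.004, -0.005]
force: [-0.6, 0.8, 0.6]
finger_gap: 0.401
```

```bash
python3 look.py v9; python3 st.py
```

```text
mouth wrist crop [200.0099 268.4782] scene crop [226.297  233.2085]
t 21.15 tcp [0.5387 0.2166 0.0946] yaw 89.99 axis z [-0.0124  0.001  -0.9999] F [ 0.4  0.5 -0. ] gap 0.403
delta [-0.0004  0.0219 -0.0052] turn -0.014043316226334923
t 21.15 tcp [0.5387 0.2166 0.0946] F [ 0.36  0.45 -0.02] axial -0.17 depth 41.9 ang 27.6 gap 0.40342495918346294
```

View pics/v9.png

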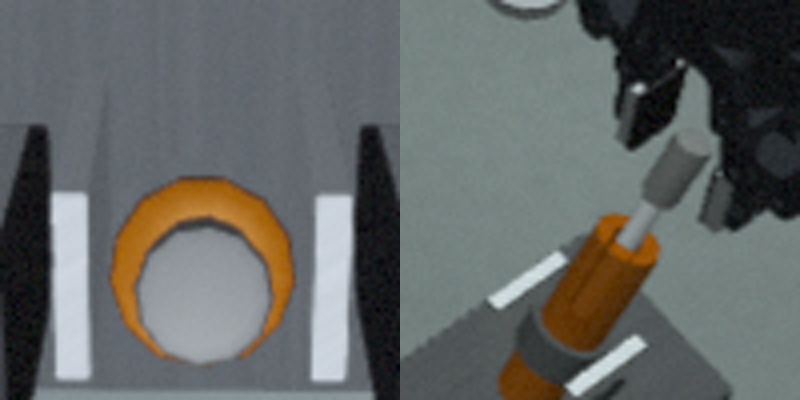

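The swab stands free in line with the bore, with the fingers clear on both sides. Backing straight up.

move_arm([
  [[0, 0, -0.015, 0], [0, 0, -0.035, 0], [0, 0, -0.06, 0], [0, 0, -0.09, 0], [0, 0, -0.12, 0], [0, 0, -0.13, 0], [0, 0, -0.13, 0], [0, 0, -0.13, 0], [0, 0, -0.13, 0], [0, 0, -0.13, 0]],
])

```text
t: 21.98
tcp_pos: [0.5389, 0.2161, 0.2225]
tool_rot: [0.707, 0.707, -0.006, -0.006]
force: [-0.0, 0.3, -0.3]
finger_gap: 0.404
```

```bash
python3 - <<'E'
from h import *
S=manip.snapshot("scene");w=manip.snapshot("wrist")
c=lambda i,x,y:cv2.resize(i[y:y+100,x:x+100],(400,400),interpolation=2)
cv2.imwrite("pics/f.png",np.vstack([np.hstack([c(w["img"],272,200),c(S["img"],370,230)]),cv2.resize(S["img"][100:200,240:440],(800,400))[:200]])[:,:,::-1])
np.set_printoptions(precision=4,suppress=True)
delta((.5,.2,.2),90)
E
```

```text
t 22.08 tcp [0.5394 0.2162 0.2228] yaw 89.98 axis z [-0.0158  0.0003 -0.9999] F [ 0.4 -0.7  0. ] gap 0.401
delta [-0.0162 -0.039   0.0235] turn -0.019398950065138365
```

View pics/f.png

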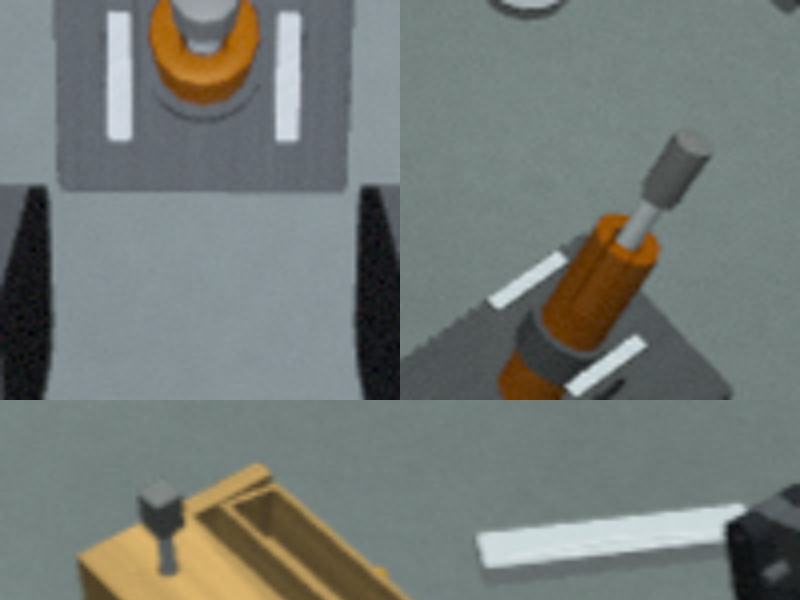

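```bash
python3 - <<'E'
from h import *
np.set_printoptions(precision=4,suppress=True)
S=manip.snapshot("scene")
def py(u,v):
    o,r=ray(S,u,v);return o+r*(.2165-o[1])/r[1]
m=py(427,290);h=py(443.2,265.8);v=h-m;print(m,h,"len mm",1e3*np.linalg.norm(v),"ang",np.degrees(np.arctan2(-v[0],v[2])))
cv2.imwrite("pics/f2.png",cv2.resize(S["img"][100:220,240:400],(800,600),interpolation=2)[:,:,::-1])
E
```

```text
[0.559  0.2165 0.0933] [0.5371 0.2165 0.1367] len mm 48.676942533210884 ang 26.81742865375046
```

View pics/f2.png

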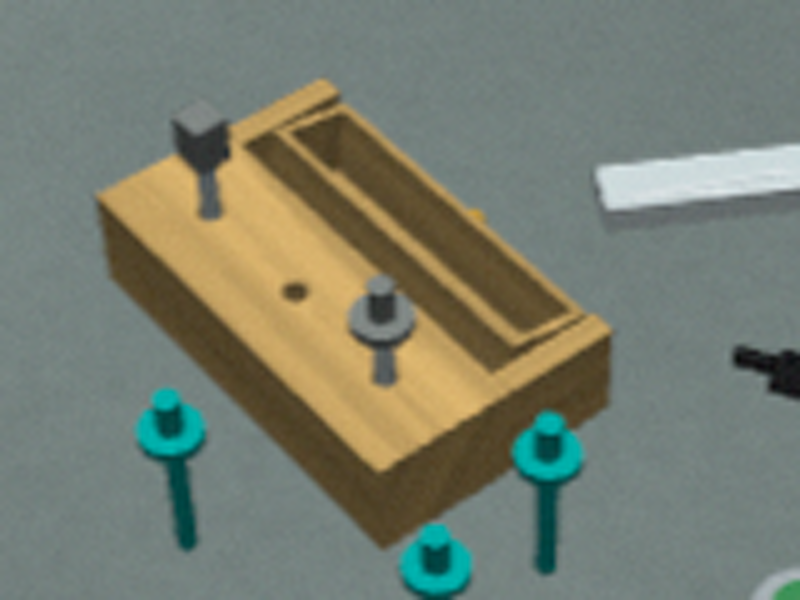

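The head top is 48.7 mm beyond the mouth, so the tip is about 41 mm deep, where the pad was first felt. The swab leans 26.8° against the bore's 26°. The driver (200,160) and brush (380,320) are still down in the tray, and the turquoise look-alikes haven't been moved. Handing in.

```bash
python3 -c "
from station import manip
print(manip.sign_off())"
```

```text
the job is handed in; nothing more can be done
None
```

The swab is standing in the leaning vial, pressed once and released; I handed the job in at about 22 s. No verdict was reported.

**What I did:**
1. I took the swab (plain round head, middle hole) out of the tray.
2. I leaned it in the jaws against the tray's back edge, because the tool itself cannot tilt.
3. I slid it into the bore and pressed on the pad at about 11 N, measured at the wrist along the bore, for about 0.8 s.
4. I eased off, let go and backed straight up.

**Last checks:**
- **Depth:** the tip is about 41 mm below the mouth, at the depth where the pad was first felt.
- **Lean:** the swab leans 26.8°, against about 26° for the bore.
- **Force:** the wrist force read about zero after release.
- **Other sticks:** the driver and brush are still down in their holes, and the turquoise look-alikes are where they were.

**What disagreed or failed:**
- **First grasp missed:** the finger tips looked about 25 mm higher than the stated TCP geometry implies, so the fingers closed above the head. I went lower by the pictures and gripped it on the second try.
- **Mouth position:** the scene camera put the mouth about 6 mm lower than the wrist views did. I went by the wrist views.
- **Pad force:** it was never measured directly. Friction on the bore wall means it was probably a little under the wrist reading.

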